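# Load the dropper bottle and the specimen pot into the block pockets

### The arm

A 6-joint arm with a two-finger parallel gripper is mounted at the origin on a cart in front of the work surface, level with it; the furniture and walls round the work are solid. World frame = base frame: x ahead of the robot, y to its left, z up, the work surface at z = 0. Lengths are in mm, angles in rad, forces in N, time in s.
With the tool pointing down it reaches from about 350 to 975 mm from the base axis. Payload 7.1 kg.
Tool frame: the origin (TCP) lies at the very end of the fingers, on their centre line; the grasp point (between the pads) lies 19 mm behind it (ctrl.grip_point_offset is the distance from the TCP to the grasp point, in mm); z points along the fingers, y is the direction in which the jaws open and shut (so a half turn about z gives the same grasp; the last joint's range is limited). The gripper opens to 88 mm and grips with 3 to 60 N. Pads are 20 mm wide; open, the fingers measure 115 mm over their backs; the gripper's body (75 mm by 178 mm) begins 61 mm behind the grasp point.
Start: joints at [1.185, 0.423, 1.63, -0, 1.089, -0.019], TCP at [224.112, 583.42, 222.675] pointing down, gripper open.
Joint ranges: [-3, 3], [-0.9, 2.11], [0.09, 2.58], [-1.31, 4.45], [0.11, 2.69], [-2.54, 2.54]. Speed limits (rad/s): [2.39, 2.39, 3.01, 3.14, 3.14, 3.14].

### API

Orientations are given as a rotation vector (axis times angle).
In Python, from workcell import ctrl gives the robot as it stands.
- The arm moves only by the tool move_arm, never from a script. Its argument "increments" is one flat list of numbers, 5 for each row, row after row: the closure in counts, from 0 (fully open) to 255 (shut), then the shift along the tool's x, y, z in mm, then the turn about the tool's z in degrees. In form: [grip, dx, dy, dz, yaw, grip, dx, dy, dz, yaw, ...]. A call has 1 to 12 rows; each row is the pose to reach, as a shift and turn from the pose measured when the call began, along the tool's axes at that moment; what a row does not reach only later rows make up. A row lasts 1/8 s, in which the tool goes at most 62.5 mm and 10.7 degrees, less where a joint would pass 70% of its speed; a pose out of reach is approached as far as the arm can. A call with a gripper value outside its range is refused whole. The fingers move at their own pace and stop on an object; the grip force is fixed at half the most. Time passes only in rows, so rows that repeat a pose let the fingers close. It gives the time, the measured TCP pose, the force and the opening at its end, in the units of the state.
- ctrl.get_obs(): the state, without advancing time (a new reading comes with each control period).
- ctrl.get_image(name): name is "side" or "top"; returns a dict with "frame" (480x640x3 uint8, red, green, blue), "vertical_fov" (degrees; the focal length in pixels is half the picture's height over the tangent of half this angle, whatever the lens; pixels are square), "cx", "cy" (the principal point, pixels), "pose" (4x4, takes a point from camera to world coordinates). Camera axes: x right, y down, z forward; pixel columns grow to the right and rows downward; lengths in mm; the calibration is good to about 2 mm. A picture is of the moment at which its call begins. There is no depth.
- ctrl.close_job(): hands the job in, once; it reports no verdict.
The state is a dict: "t": time; "qpos": joint angles; "qvel": joint speeds; "joint_torque": joint torques, N m; "ee_pos": TCP position; "orientation": TCP orientation; "ft_force": force on the tool from outside, world axes, zero at the start; "moment": the same for the moment, N m; "width": finger opening in mm.
Only numpy, scipy, OpenCV 4.12 (cv2) and the standard library are available. Lean on these libraries where they do the work, as an engineer would, in place of code of your own. Each camera call takes 0.05 s, during which the arm holds its last target.

### The job

Load the two aluminium blocks on the grey tray: put the amber dropper bottle (the one with the rubber teat) into the narrow round pocket and the short white screw-cap specimen pot into the wide round pocket. Each must stand upright on the floor of its pocket and be let go.

Things in the scene. Friction and masses are not known exactly. Their poses are not given: they have to be found in the camera images.
- dropper_bottle_mid (a point): Amber dropper bottle with a black collar and rubber teat, standing upright, 82 mm tall over the teat; round body 32 mm in diameter up to 53 mm above the table, collar 20 mm in diameter up to 64 mm, soft teat above; grasp the body. This point is on its axis, half-way up (41 mm above its underside); z is its axis, up. A smaller amber bottle without a teat (57 mm tall) stands near it and is not wanted.
- specimen_pot_mid (a point): White screw-cap specimen pot, standing upright, 55 mm tall; body 44 mm in diameter up to 42 mm, cap 50 mm in diameter from there to the top; it can be grasped by the cap. This point is on its axis, half-way up (27.5 mm above its underside); z is its axis, up. A taller white bottle with a narrow cap (90 mm tall) stands near it and is not wanted.
- narrow_block_pocket (a point): Centre of the floor of the narrow round pocket, 50 mm in diameter and 22 mm deep with a vertical wall, in a fixed plain aluminium block 84 x 84 mm. The floor is 12 mm above the table, the rim (top face of the block) 34 mm above the table. z is up. The two blocks stand side by side, 92 mm between centres, on a fixed grey tray 98 x 188 mm with a lip 12 mm high; which block is left and which right changes.
- wide_block_pocket (a point): Centre of the floor of the wide round pocket, 68 mm in diameter and 22 mm deep with a vertical wall, in the other fixed aluminium block of the same outside size on the same tray. The floor is 12 mm and the rim 34 mm above the table. z is up.
There are look-alikes about, which are no part of the job. Leave any pink look-alike of the part that bears dropper_bottle_mid alone.

How it is judged (in metres and radians):
At the end, for the whole second after the job is handed in: The dropper bottle stands in the narrow pocket (axis within 13 mm of its centre) and the specimen pot in the wide pocket (within 16 mm), each on the pocket's floor (height within 6 mm) and upright within about 10 degrees, and both let go (horizontal distance between dropper_bottle_mid and narrow_block_pocket below 0.013 m and z of dropper_bottle_mid in the frame of narrow_block_pocket between 0.035 and 0.047 m and angle between each of dropper_bottle_mid, specimen_pot_mid's own z axis and vertical below 0.17 rad and horizontal distance between specimen_pot_mid and wide_block_pocket below 0.016 m and z of specimen_pot_mid in the frame of wide_block_pocket between 0.0215 and 0.0335 m); the robot touches nothing.
It also fails if it takes over 51 s, if anything falls off the work surface, if the arm or the gripper's body presses on something with over 40 N, if the wrist force passes 120 N, or if a joint passes its speed limit or range.

## Working session

There is one attempt and no reset: what is moved stays moved. The work goes in short steps, Python scripts to look and compute and a tool call to move; the robot and the scene stay as the last step left them, time stands still between calls to the robot, and variables do not carry over. Pictures are saved under pics/ and viewed, and the job is handed in when it is done.

Besides the shell and the picture viewer there is one more tool, called after "Request:" by a JSON object that holds its "op" and its "data", one argument or row to a line. move_arm: Moves the arm, as the interface text tells. Its arguments: {"type":"object","properties":{"increments":{"type":"array","items":{"type":"number"}}},"required":["increments"]}

```bash
mkdir -p pics; cat > h.py <<'E'
import numpy as np, cv2
from workcell import ctrl
def grab(n,tag):
    d=ctrl.get_image(n); np.savez(f'{n}_{tag}.npz',**d); cv2.imwrite(f'pics/{n}_{tag}.png',d['frame'][:,:,::-1]); return d
def load(n,tag): return dict(np.load(f'{n}_{tag}.npz'))
def cam(d):
    h=d['frame'].shape[0]; f=h/2/np.tan(np.radians(float(d['vertical_fov']))/2); return f,float(d['cx']),float(d['cy']),d['pose']
def ray(d,u,v,z):
    f,cx,cy,P=cam(d); r=P[:3,:3]@np.array([(u-cx)/f,(v-cy)/f,1]); o=P[:3,3]; return o+r*(z-o[2])/r[2]
def proj(d,p):
    f,cx,cy,P=cam(d); q=P[:3,:3].T@(np.array(p)-P[:3,3]); return f*q[0]/q[2]+cx,f*q[1]/q[2]+cy
E
python3 - <<'E'
from h import *
for n in('top','side'):
    d=grab(n,'a'); print(n,d['vertical_fov'],d['cx'],d['cy']); print(d['pose'].round(3))
print({k:np.round(v,3) for k,v in ctrl.get_obs().items()})
E
```

```text
top 56.29492705726625 318.54340101807827 235.4482328296542
[[-2.00000e-02 -9.84000e-01  1.74000e-01  3.58173e+02]
 [-9.99000e-01  2.40000e-02  2.20000e-02  2.44548e+02]
 [-2.50000e-02 -1.74000e-01 -9.84000e-01  8.82421e+02]
 [ 0.00000e+00  0.00000e+00  0.00000e+00  1.00000e+00]]
side 51.52285767609459 324.9245913011722 240.01860646933048
[[ 1.00000e+00 -5.00000e-03 -4.00000e-03  5.39559e+02]
 [ 0.00000e+00 -6.52000e-01  7.58000e-01 -3.81279e+02]
 [-6.00000e-03 -7.58000e-01 -6.52000e-01  6.21551e+02]
 [ 0.00000e+00  0.00000e+00  0.00000e+00  1.00000e+00]]
{'t': np.float64(0.1), 'qpos': array([ 1.185,  0.424,  1.631, -0.   ,  1.089, -0.019]), 'qvel': array([ 0.   , -0.001, -0.001, -0.001,  0.001, -0.002]), 'joint_torque': array([ 0.0000e+00, -5.4562e+01, -2.7433e+01,  6.5000e-02,  1.9000e-02,
       -0.0000e+00]), 'ee_pos': array([223.949, 582.974, 221.97 ]), 'orientation': array([-5.730e-01, -3.089e+00,  2.000e-03]), 'ft_force': array([-0.069,  0.926,  0.39 ]), 'moment': array([ 0.023, -0.013, -0.033]), 'width': np.float64(87.747)}
```

View pics/top_a.png

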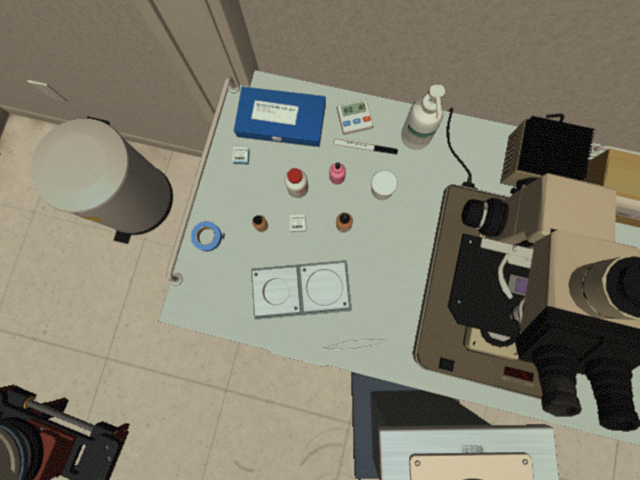

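View pics/side_a.png

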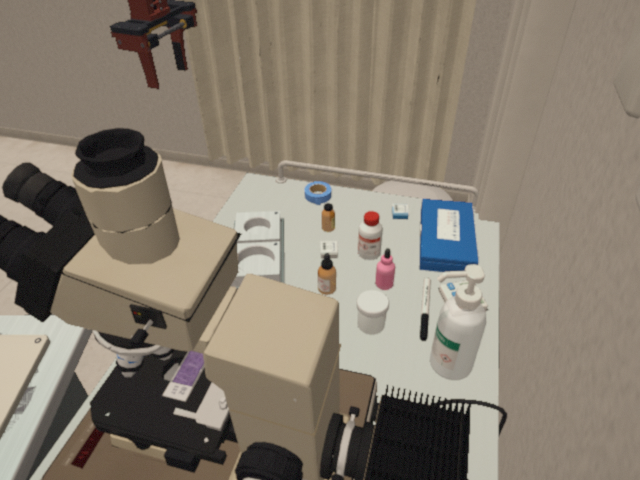

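The top view shows two amber bottles, at (260,222) and (344,221), and a pink look-alike at (337,172). It also shows the white pot at (384,184), the tall red-capped bottle at (296,181), the narrow pocket at (277,291) and the wide pocket at (324,287). In the side view the amber bottles are at (327,217) and (326,275). The near one seems to have the teat, so I'll enlarge both to check.

```bash
python3 - <<'E'
from h import *
t=load('top','a');s=load('side','a')
a=t['frame'][140:330,230:420]; b=s['frame'][190:345,225:415]
A=cv2.resize(a,(400,400),interpolation=cv2.INTER_CUBIC);B=cv2.resize(b,(400,326),interpolation=cv2.INTER_CUBIC)
c=np.zeros((400,800,3),np.uint8);c[:,:400]=A;c[:326,400:]=B;cv2.imwrite('pics/crop_a.png',c[:,:,::-1])
for n,d in(('top',t),('side',s)):
    hsv=cv2.cvtColor(d['frame'],cv2.COLOR_RGB2HSV)
    for nm,m in(('amber',cv2.inRange(hsv,(5,110,60),(20,255,255))),('white',cv2.inRange(hsv,(0,0,205),(180,30,255)))):
        k,l,st,c=cv2.connectedComponentsWithStats(m)
        for i in range(1,k):
            if st[i,4]>60: print(n,nm,st[i],c[i].round(1))
# pocket points guess z=34 rim
for u,v in((277,291),(324,287)): print(ray(t,u,v,34).round(1))
for u,v,z in((384,183,55),(344,218,82)): 
    p=ray(t,u,v,z);print(p.round(1),np.round(proj(s,p),1))
E
```

```text
top amber [606 149  34  23 302] [624.7 159. ]
top amber [616 191  24   9  88] [627.4 195.3]
top amber [337 214  15  15 118] [343.5 222.8]
top amber [616 215  24  12 149] [627.4 220.5]
top amber [253 216  14  15 105] [260.5 224.4]
top amber [ 34 433  22  47 240] [ 45.4 450.9]
top white [253 102  45  22 404] [276.2 115. ]
top white [419 113  17  10  95] [427.1 118.2]
top white [373 171  23  23 374] [384.  182.5]
side amber [129   0  23  18 103] [139.4   7.4]
side amber [146  21  21  14  62] [156.6  26.5]
side amber [141  62  18  26 135] [149.9  74. ]
side amber [322 209  13  22 217] [327.4 219.3]
side amber [318 266  17  27 227] [327.7 275.5]
side white [236 211  43  29 689] [256.8 224.6]
side white [438 210  21  30 434] [446.2 225.3]
side white [360 222  13  11  79] [365.5 228.3]
side white [320 241  17  11 122] [328.7 246. ]
side white [239 243  40  32 693] [261.3 262.5]
side white [437 266  46  13 213] [469.2 271.7]
side white [454 282  27  19 221] [466.8 292.4]
side white [441 284  30  40 443] [454.5 308.8]
side white [357 290  31  22 527] [372.2 300.7]
side white [  8 316  43  19 433] [ 26.9 326.7]
side white [ 46 318  13  19  92] [ 52.4 327. ]
side white [ 40 324  40  48 499] [ 61.4 342.7]
[404.1 343.6  34. ]
[409.8 254.9  34. ]
[603.3 136.   55. ] [369.  300.2]
[531.2 215.1  82. ] [322.  252.7]
```

View pics/crop_a.png

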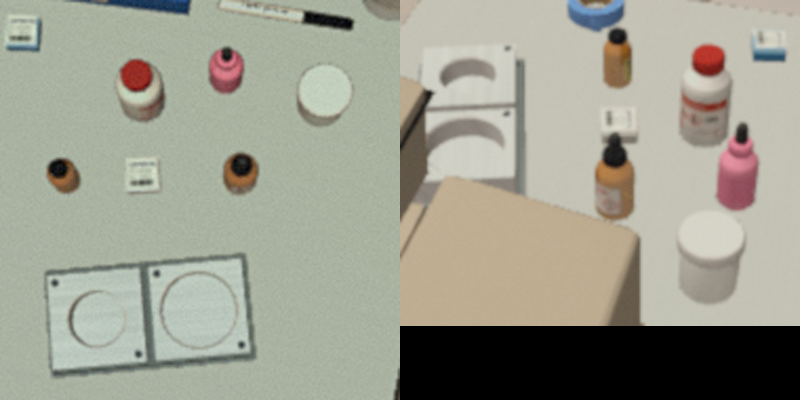

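```bash
python3 - <<'E'
from h import *
t=load('top','a');s=load('side','a')
def up(d,x0,y0,x1,y1,k): return cv2.resize(d['frame'][y0:y1,x0:x1],None,fx=k,fy=k,interpolation=cv2.INTER_CUBIC)
# pixel-accurate crops with coordinates
c=np.zeros((600,800,3),np.uint8)
a=up(t,364,162,404,206,7);c[:a.shape[0],:a.shape[1]]=a
a=up(t,325,205,365,245,7);c[310:310+a.shape[0],:a.shape[1]]=a
a=up(s,350,285,395,337,6);c[:a.shape[0],290:290+a.shape[1]]=a[:, :]
a=up(s,305,250,345,300,6);c[:a.shape[0],562:562+238]=a[:,:238]
a=up(t,245,255,355,323,4);c[320:320+a.shape[0],300:300+a.shape[1]]=a
cv2.imwrite('pics/crop_b.png',c[:,:,::-1])
print(t['frame'][183,364:405].tolist())
print(s['frame'][300,350:395].tolist())
E
```

```text
[[172, 177, 159], [169, 179, 161], [169, 177, 159], [171, 181, 162], [170, 176, 159], [173, 182, 164], [162, 169, 151], [164, 161, 143], [187, 190, 171], [194, 206, 189], [193, 205, 189], [195, 204, 188], [194, 207, 191], [195, 206, 187], [194, 206, 186], [192, 208, 187], [191, 203, 186], [199, 211, 193], [194, 206, 190], [198, 210, 192], [195, 206, 188], [193, 206, 187], [195, 207, 189], [197, 212, 192], [199, 209, 189], [194, 207, 189], [197, 209, 190], [193, 206, 187], [194, 208, 189], [191, 204, 187], [192, 204, 186], [201, 210, 193], [189, 197, 178], [164, 167, 151], [161, 169, 151], [171, 178, 162], [166, 177, 158], [173, 180, 166], [172, 178, 162], [169, 179, 161], [168, 175, 157]]
[[196, 195, 182], [196, 195, 182], [195, 194, 181], [196, 194, 182], [196, 195, 183], [195, 194, 181], [196, 193, 180], [205, 202, 189], [213, 210, 198], [213, 212, 199], [214, 212, 200], [213, 212, 199], [213, 212, 199], [213, 212, 200], [214, 212, 200], [214, 212, 200], [212, 211, 198], [214, 213, 200], [213, 212, 199], [213, 211, 199], [214, 212, 200], [213, 211, 199], [214, 212, 200], [213, 212, 199], [213, 212, 199], [212, 211, 199], [213, 212, 200], [213, 211, 198], [213, 212, 199], [214, 213, 200], [213, 212, 199], [214, 212, 199], [213, 212, 200], [214, 212, 200], [213, 211, 198], [213, 211, 198], [213, 212, 199], [209, 208, 195], [192, 189, 177], [187, 184, 172], [195, 193, 180], [194, 193, 181], [194, 193, 179], [195, 194, 180], [195, 195, 181]]
```

View pics/crop_b.png

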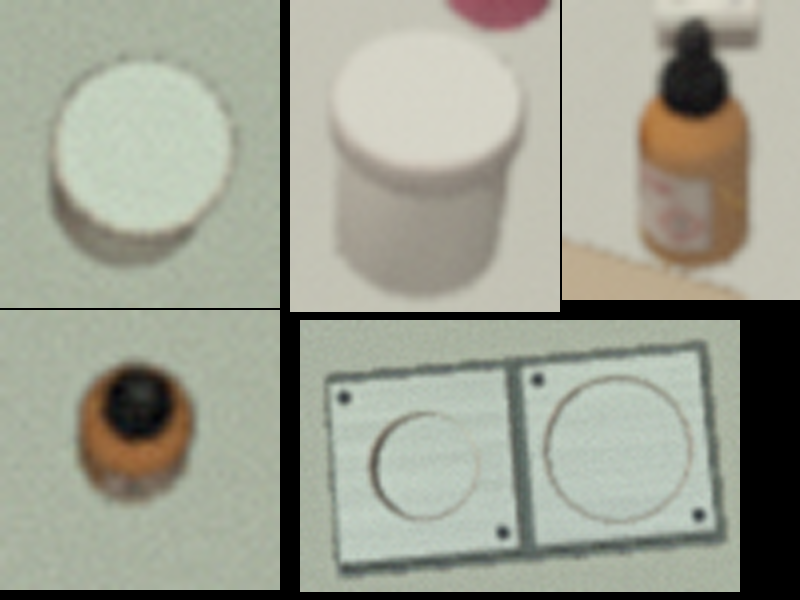

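The top-left bottle (260,222) is short and has a plain cap. The one at top (344,221) / side (327,275) has the black collar and teat and the taller build, so it's the wanted one. The pot is the short, wide-capped item at top (384,183) / side (372,300). Next I'll measure with both views.

```bash
python3 - <<'E'
from h import *
t=load('top','a');s=load('side','a')
def tri(uv1,uv2):
    A=[];b=[]
    M=np.zeros((3,3));w=np.zeros(3)
    for d,(u,v) in((t,uv1),(s,uv2)):
        o=d['pose'][:3,3];r=ray(d,u,v,0)-o;r/=np.linalg.norm(r);Q=np.eye(3)-np.outer(r,r);M+=Q;w+=Q@o
    return np.linalg.solve(M,w)
print('pot top',ray(t,384,182.5,55).round(1),ray(s,372.3,301,55).round(1),tri((384,182.5),(372.3,301)).round(1))
# collar shoulder: black blob
for n,d,(x0,y0,x1,y1) in(('top',t,(330,205,360,240)),('side',s,(312,245,345,300))):
    c=d['frame'][y0:y1,x0:x1]; hsv=cv2.cvtColor(c,cv2.COLOR_RGB2HSV)
    for nm,m in(('black',cv2.inRange(hsv,(0,0,0),(180,255,75))),('amber',cv2.inRange(hsv,(4,90,50),(22,255,255)))):
        if nm=='amber' : m|=cv2.inRange(hsv,(0,0,0),(180,255,110))
        ys,xs=np.nonzero(m);print(n,nm,xs.min()+x0,xs.max()+x0,ys.min()+y0,ys.max()+y0,xs.mean()+x0,ys.mean()+y0)
# blocks: bright top faces, top view
for n,d,(x0,y0,x1,y1) in(('top',t,(245,255,355,323)),('side',s,(225,195,290,285))):
    c=d['frame'][y0:y1,x0:x1].astype(int)
    m=((c[:,:,2]>(178 if n=='top' else 0))&(c.min(2)>170)).astype(np.uint8)*255
    m=cv2.morphologyEx(m,cv2.MORPH_OPEN,np.ones((3,3)))
    cn,_=cv2.findContours(m,cv2.RETR_EXTERNAL,cv2.CHAIN_APPROX_NONE)
    for q in cn:
        if cv2.contourArea(q)>500:
            r=cv2.minAreaRect(q);print(n,'block',np.add(r[0],(x0,y0)).round(1),r[1:], ray(d,r[0][0]+x0,r[0][1]+y0,34).round(1))
            if n=='top':
                P=np.array([ray(d,u+x0,v+y0,34)[:2] for u,v in q[:,0]],np.float32);print('  mm rect',cv2.minAreaRect(P))
for u,v in((277,291),(324,287)): print(ray(t,u,v,34).round(1))
E
```

```text
pot top [604.3 136.   55. ] [608.2 134.4  55. ] [606.8 135.9  52.6]
top black 340 349 213 223 344.3536585365854 218.0
top amber 337 351 213 230 343.80841121495325 221.14953271028037
side black 322 331 254 269 326.5739130434783 262.1391304347826
side amber 318 335 253 293 327.44471153846155 272.3605769230769
top block [324. 287.] ((32.0, 32.0), 90.0) [409.8 254.9  34. ]
  mm rect ((409.9485778808594, 254.90492248535156), (60.31974411010742, 59.9659538269043), 88.73574829101562)
top block [275.3 291.3] ((43.34974670410156, 43.43279266357422), 85.2363510131836) [403.6 346.8  34. ]
  mm rect ((403.99554443359375, 346.2713317871094), (81.3281021118164, 81.36980438232422), 3.4986252784729004)
side block [258.  258.5] ((33.0, 40.0), 90.0) [419.2 253.8  34. ]
side block [257. 239.] ((88.0, 64.0), 90.0) [412.1 306.   34. ]
[404.1 343.6  34. ]
[409.8 254.9  34. ]
```

```bash
python3 - <<'E'
from h import *
t=load('top','a');s=load('side','a')
print('narrow side est',ray(s,257.8,225.5,34).round(1))
for z in(58,64): print(z,'collar top-view',ray(t,344.3,218.8,z).round(1))
print('body side, ground bottom centre', ray(s,326.6,262,64).round(1))
print('amber shoulder top', ray(t,343.9,221,53).round(1))
for p in((404,346.3,34),(531,214,64),(531,214,82),(533,214,0),(606,136,55),(409.9,254.9,34)): print(p,'side',np.round(proj(s,p),1),'top',np.round(proj(t,p),1))
d=s;c=np.zeros((600,800,3),np.uint8)
a=cv2.resize(s['frame'][200:290,225:290],None,fx=6,fy=6,interpolation=cv2.INTER_CUBIC);c[:540,:390]=a
a=cv2.resize(s['frame'][245:300,310:345],None,fx=10,fy=10,interpolation=cv2.INTER_CUBIC);c[:550,400:750]=a
cv2.imwrite('pics/crop_c.png',c[:,:,::-1])
E
```

```text
narrow side est [409.5 345.1  34. ]
58 collar top-view [534.8 213.7  58. ]
64 collar top-view [533.6 214.   64. ]
body side, ground bottom centre [538.6 212.2  64. ]
amber shoulder top [531.7 214.4  53. ]
(404, 346.3, 34) side [254.9 225.1] top [275.6 291.1]
(531, 214, 64) side [322.  261.3] top [344.3 220.1]
(531, 214, 82) side [321.8 253.1] top [344.6 218.1]
(533, 214, 0) side [323.5 288.4] top [343.3 225.8]
(606, 136, 55) side [370.8 300.2] top [383.9 181.6]
(409.9, 254.9, 34) side [252.7 258.1] top [324.  286.9]
```

View pics/crop_c.png

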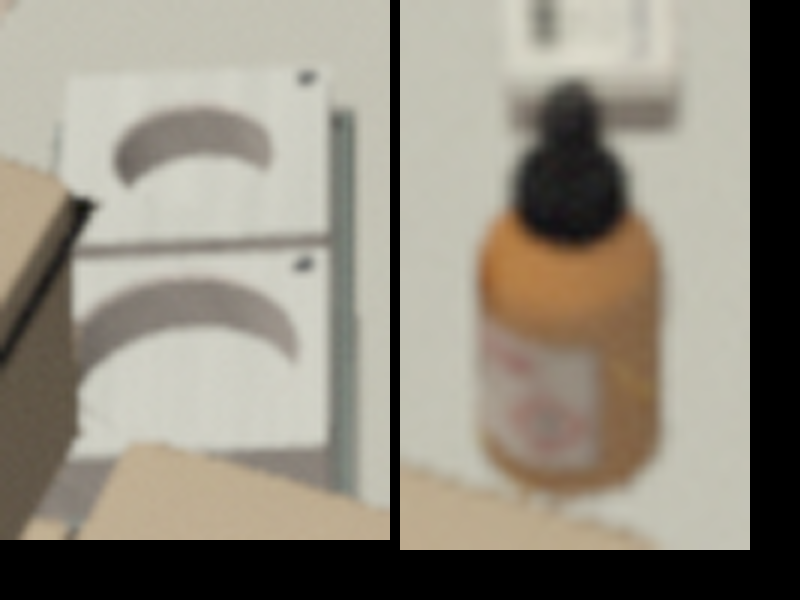

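```bash
python3 - <<'E'
from h import *
t=load('top','a');s=load('side','a')
for n,d,u,v,zs in(('pink',t,337,176,(30,)),('redcap',t,295,176,(90,)),('pump',t,422,140,(0,)),('pumphead',t,437,90,(160,)),('knob',t,465,217,(50,150,200)),('tan',t,535,180,(150,250)),('head left',t,520,320,(150,300)),('stage',t,450,300,(60,100)),('baseleft',t,432,250,(20,)),
 ('scopehead top',s,160,240,(300,350,400)),('lamp',s,245,285,(150,200,250)),('lampR',s,338,300,(150,200,250)),('tip',s,238,238,(200,250,300))):
    print(n,[ray(d,u,v,z).round(0).tolist() for z in zs])
E
```

```text
pink [[628.0, 225.0, 30.0]]
redcap [[611.0, 303.0, 90.0]]
pump [[709.0, 47.0, 0.0]]
pumphead [[736.0, 51.0, 160.0]]
knob [[534.0, -14.0, 50.0], [513.0, 17.0, 150.0], [503.0, 33.0, 200.0]]
tan [[573.0, -104.0, 150.0], [544.0, -56.0, 250.0]]
head left [[344.0, -56.0, 150.0], [347.0, 5.0, 300.0]]
stage [[380.0, 28.0, 60.0], [379.0, 38.0, 100.0]]
baseleft [[477.0, 45.0, 20.0]]
scopehead top [[373.0, -6.0, 300.0], [399.0, -64.0, 350.0], [425.0, -123.0, 400.0]]
lamp [[431.0, 77.0, 150.0], [443.0, 29.0, 200.0], [454.0, -20.0, 250.0]]
lampR [[553.0, 50.0, 150.0], [552.0, 4.0, 200.0], [550.0, -42.0, 250.0]]
tip [[423.0, 114.0, 200.0], [437.0, 55.0, 250.0], [451.0, -3.0, 300.0]]
```

```bash
cat >> h.py <<'E'
def inc(*targets):
    from scipy.spatial.transform import Rotation as R
    o=ctrl.get_obs(); r=R.from_rotvec(o['orientation']); m=r.as_matrix()
    print('t',round(float(o['t']),2),'pos',np.round(o['ee_pos'],1),'jaw deg',round(np.degrees(np.arctan2(m[1,1],m[0,1])),1),'z',m[:,2].round(3),'w',round(float(o['width']),1),'F',np.round(o['ft_force'],1))
    for p in targets: print(p,'->',(m.T@(np.array(p)-o['ee_pos'])).round(1))
E
python3 -c "
from h import *
inc((534,213.5,222),(534,213.5,120),(534,213.5,26.5))"
```

```text
t 0.1 pos [223.9 583.  222. ] jaw deg 69.0 z [-0.    -0.001 -1.   ] w 87.7 F [-0.1  0.9  0.4]
(534, 213.5, 222) -> [-4.219e+02 -2.337e+02  3.000e-01]
(534, 213.5, 120) -> [-421.9 -233.6  102.3]
(534, 213.5, 26.5) -> [-421.9 -233.4  195.8]
```

Request:
{"op": "move_arm", "data": {
  "increments": [0, -50, -28, 0, 0, 0, -100, -55, 0, 0, 0, -150, -83, 0, 0, 0, -200, -111, 0, 0, 0, -250, -139, 0, 0, 0, -300, -166, 0, 0, 0, -350, -194, 20, 0, 0, -390, -216, 40, 0, 0, -415, -230, 70, 0, 0, -422, -233.5, 100, 0, 0, -422, -233.5, 102, 0, 0, -422, -233.5, 102, 0]
}}

```text
t: 1.6
ee_pos: [534.0, 213.9, 120.8]
orientation: [-0.572, -3.089, 0.002]
ft_force: [0.9, 0.5, 0.4]
width: 88.1
```

```bash
python3 - <<'E'
from h import *
s=grab('side','b');t=grab('top','b')
c=np.zeros((600,800,3),np.uint8)
c[:,:400]=cv2.resize(s['frame'][150:330,260:380],(400,600));c[:,400:]=cv2.resize(t['frame'][140:320,280:400],(400,600));cv2.imwrite('pics/crop_d.png',c[:,:,::-1])
inc((534,213.5,120),(534,213.5,26.5))
p=ctrl.get_obs()['ee_pos'];print(proj(s,p),proj(t,p))
E
```

```text
t 1.7 pos [534.5 214.3 121.6] jaw deg 69.0 z [ 0.001 -0.001 -1.   ] w 87.8 F [ 0.4 -0.   0.4]
(534, 213.5, 120) -> [ 0.2 -1.   1.6]
(534, 213.5, 26.5) -> [ 0.3 -1.  95.1]
(np.float64(323.8074846827962), np.float64(234.22198255168445)) (np.float64(345.0942993195451), np.float64(211.30448702517683))
```

View pics/crop_d.png

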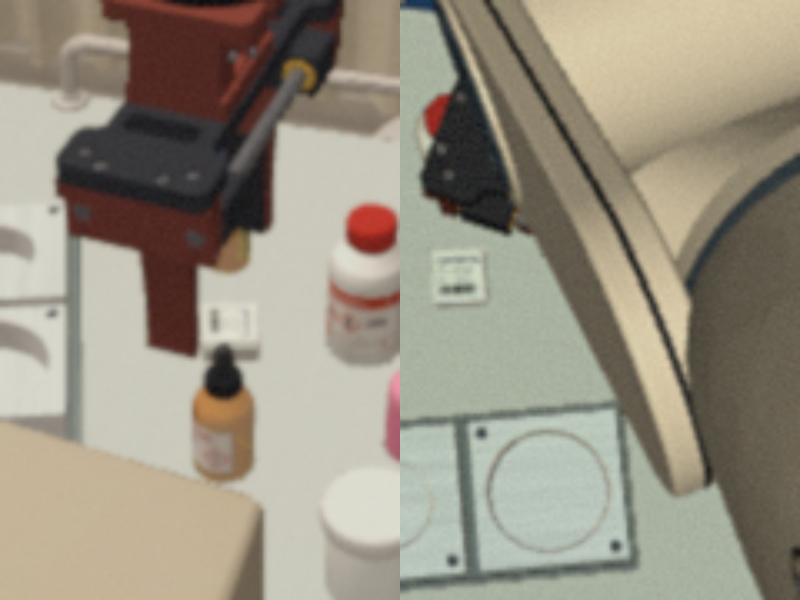

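```bash
python3 -c "
from h import *
s=load('side','b')
print(proj(s,(534.5-.358*50.7,214.3-.933*50.7,121.6)),proj(s,(534.5-.358*44,214.3-.933*44,121.6)),proj(s,(534.5-.358*57.5,214.3-.933*57.5,121.6)))"
```

```text
(np.float64(311.58798383728924), np.float64(254.6696993446257)) (np.float64(313.27097565610575), np.float64(251.85455815679228)) (np.float64(309.8577824975955), np.float64(257.56380791969997))
```

The side view shows the open jaws over the teat bottle. The fingertip appears about 2 px right of its projection, which matches the side camera's bias, so the averaged estimate holds. I'll descend and grip.

Request:
{"op": "move_arm", "data": {
  "increments": [0, 0, -1, 35, 0, 0, 0, -1, 65, 0, 0, 0, -1, 85, 0, 0, 0, -1, 95, 0, 0, 0, -1, 95, 0, 160, 0, -1, 95, 0, 255, 0, -1, 95, 0, 255, 0, -1, 95, 0, 255, 0, -1, 95, 0, 255, 0, -1, 95, 0, 255, 0, -1, 95, 0, 255, 0, -1, 95, 0]
}}

```text
t: 3.2
ee_pos: [534.3, 213.4, 26.6]
orientation: [0.571, 3.088, -0.0]
ft_force: [-0.3, 0.6, -0.4]
width: 31.3
```

```bash
python3 -c "
from h import *
inc((534,213.5,130),(406,346,130),(406,346,38.5))"
```

```text
t 3.2 pos [534.3 213.4  26.6] jaw deg 69.0 z [ 0.001 -0.001 -1.   ] w 31.3 F [-0.3  0.6 -0.4]
(534, 213.5, 130) -> [   0.2   -0.  -103.4]
(406, 346, 130) -> [ 167.1   77.9 -103.7]
(406, 346, 38.5) -> [167.2  77.9 -12.2]
```

Request:
{"op": "move_arm", "data": {
  "increments": [255, 0, 0, -20, 0, 255, 0, 0, -60, 0, 255, 0, 0, -100, 0, 255, 20, 9, -104, 0, 255, 55, 26, -104, 0, 255, 90, 42, -104, 0, 255, 125, 58, -104, 0, 255, 150, 70, -104, 0, 255, 163, 76, -90, 0, 255, 167, 78, -65, 0, 255, 167, 78, -50, 0, 255, 167, 78, -50, 0]
}}

```text
t: 4.7
ee_pos: [405.4, 345.0, 74.7]
orientation: [-0.572, -3.088, 0.005]
ft_force: [0.1, 0.2, 0.3]
width: 31.5
```

```bash
python3 - <<'E'
from h import *
s=grab('side','e');t=grab('top','e')
c=np.zeros((600,800,3),np.uint8)
c[:,:400]=cv2.resize(s['frame'][130:310,200:320],(400,600));c[:,400:]=cv2.resize(t['frame'][180:360,220:340],(400,600));cv2.imwrite('pics/crop_e.png',c[:,:,::-1])
inc((406,346,39))
E
```

```text
t 4.8 pos [406.5 345.7  76.2] jaw deg 69.0 z [ 0.001 -0.001 -1.   ] w 31.2 F [0.  0.2 0.4]
(406, 346, 39) -> [ 0.6  0.1 37.2]
```

View pics/crop_e.png

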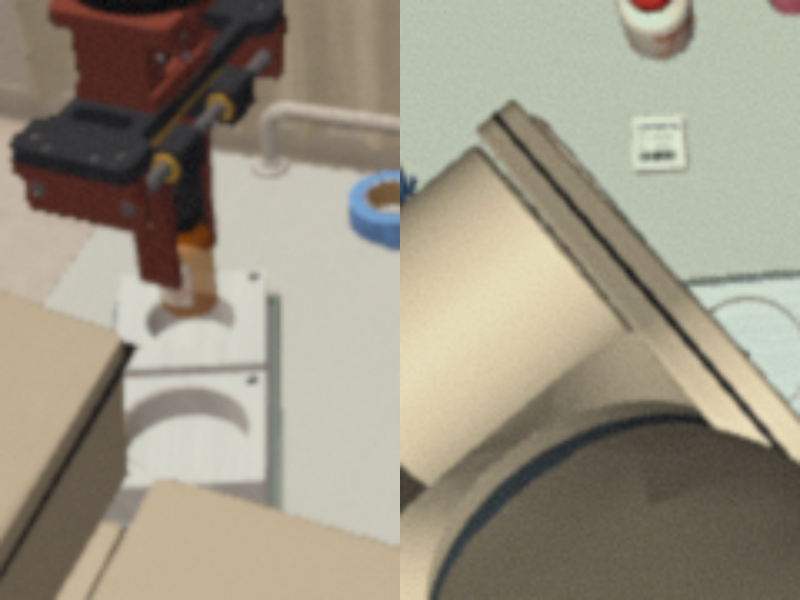

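The bottle is upright and its column (about 257 px) matches the pocket's (about 257 px). I'll lower it and release.

Request:
{"op": "move_arm", "data": {
  "increments": [255, 0.5, 0, 12, 0, 255, 0.5, 0, 24, 0, 255, 0.5, 0, 32, 0, 255, 0.5, 0, 37, 0, 255, 0.5, 0, 37.5, 0, 255, 0.5, 0, 37.5, 0, 255, 0.5, 0, 37.5, 0]
}}

```text
t: 5.68
ee_pos: [406.1, 346.0, 38.8]
orientation: [0.572, 3.088, -0.001]
ft_force: [-1.4, 0.6, -0.3]
width: 31.8
```

```bash
python3 -c "
from h import *
inc((406,346,39))"
```

```text
t 5.67 pos [406.1 346.   38.8] jaw deg 69.0 z [ 0.001 -0.001 -1.   ] w 31.8 F [-1.4  0.6 -0.3]
(406, 346, 39) -> [ 0.1  0.  -0.2]
```

Request:
{"op": "move_arm", "data": {
  "increments": [220, 0, 0, 0, 0, 150, 0, 0, 0, 0, 80, 0, 0, 0, 0, 0, 0, 0, 0, 0, 0, 0, 0, 0, 0, 0, 0, 0, 0, 0, 0, 0, 0, -20, 0, 0, 0, 0, -60, 0, 0, 0, 0, -100, 0, 0, 0, 0, -110, 0]
}}

```text
t: 6.92
ee_pos: [407.1, 347.0, 151.2]
orientation: [0.572, 3.085, 0.005]
ft_force: [0.3, -0.1, -0.5]
width: 87.8
```

```bash
python3 -c "
from h import *
inc((606.5,135.5,150),(606.5,135.5,29.5))"
```

```text
t 6.92 pos [407.1 347.  151.2] jaw deg 69.0 z [ 0.005  0.002 -1.   ] w 87.8 F [ 0.3 -0.1 -0.5]
(606.5, 135.5, 150) -> [-261.9 -125.9    1.7]
(606.5, 135.5, 29.5) -> [-261.5 -126.4  122.2]
```

Request:
{"op": "move_arm", "data": {
  "increments": [0, -30, -14, 0, 4, 0, -75, -36, 0, 8, 0, -120, -58, 0, 12, 0, -165, -79, 0, 16, 0, -210, -101, 0, 20, 0, -240, -115, 10, 20, 0, -255, -123, 20, 20, 0, -262, -126, 35, 20, 0, -262, -126, 40, 20, 0, -262, -126, 40, 20]
}}

```text
t: 8.18
ee_pos: [605.6, 136.3, 110.9]
orientation: [1.098, 2.941, 0.004]
ft_force: [-0.2, 0.1, 0.2]
width: 87.8
```

```bash
python3 - <<'E'
from h import *
s=grab('side','f');t=grab('top','f')
c=np.zeros((600,800,3),np.uint8)
c[:,:400]=cv2.resize(s['frame'][170:350,290:410],(400,600));c[:,400:]=cv2.resize(s['frame'][180:270,225:285],(400,600));cv2.imwrite('pics/crop_f.png',c[:,:,::-1])
inc((606.5,135.5,29.5))
E
```

```text
t 8.28 pos [606.4 136.4 111.9] jaw deg 49.1 z [ 0.005  0.002 -1.   ] w 87.9 F [ 0.4 -0.7 -0.3]
(606.5, 135.5, 29.5) -> [-0.5 -1.  82.4]
```

View pics/crop_f.png

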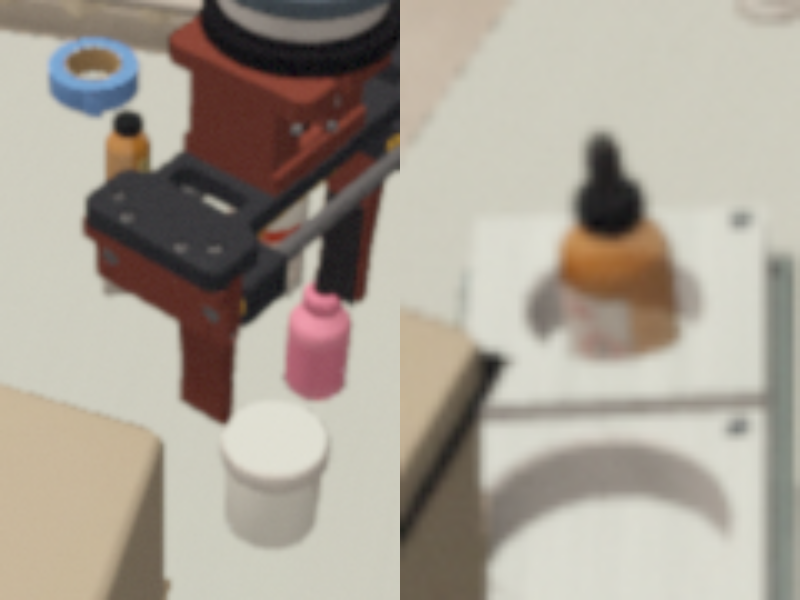

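View pics/top_f.png

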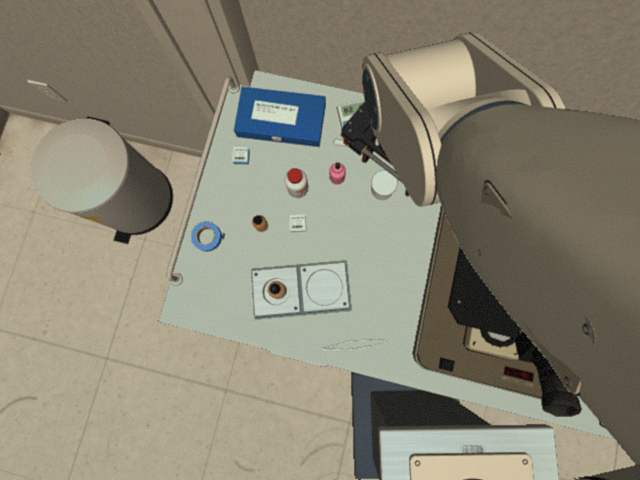

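The bottle stands upright in the narrow pocket, at top (277,290), and the jaws straddle the pot. I'll descend on the pot.

Request:
{"op": "move_arm", "data": {
  "increments": [0, 0, -1, 25, 0, 0, 0, -1, 50, 0, 0, 0, -1, 70, 0, 0, 0, -1, 82, 0, 0, 0, -1, 82.5, 0, 100, 0, -1, 82.5, 0, 180, 0, -1, 82.5, 0, 255, 0, -1, 82.5, 0, 255, 0, -1, 82.5, 0, 255, 0, -1, 82.5, 0, 255, 0, -1, 82.5, 0]
}}

```text
t: 9.65
ee_pos: [606.2, 135.8, 29.6]
orientation: [1.097, 2.94, 0.006]
ft_force: [-0.7, -0.3, 1.8]
width: 47.0
```

```bash
python3 -c "
from h import *
inc((606,135.5,140),(412,254.5,140),(412,254.5,42))"
```

```text
t 9.65 pos [606.2 135.8  29.6] jaw deg 49.1 z [ 0.005  0.002 -1.   ] w 47.0 F [-0.7 -0.3  1.8]
(606, 135.5, 140) -> [  -0.3    0.2 -110.4]
(412, 254.5, 140) -> [ 224.3  -37.  -111.1]
(412, 254.5, 42) -> [224.5 -37.5 -13.1]
```

The opening of 47 mm sits between the body (44 mm) and the cap (50 mm), so I'll look before lifting.

```bash
python3 - <<'E'
from h import *
s=grab('side','g')
c=np.zeros((600,800,3),np.uint8)
c[:,:]=cv2.resize(s['frame'][235:340,310:450],(800,600),interpolation=cv2.INTER_CUBIC);cv2.imwrite('pics/crop_g.png',c[:,:,::-1])
inc()
E
```

```text
t 9.7 pos [606.2 135.8  29.6] jaw deg 49.1 z [ 0.005  0.002 -1.   ] w 46.8 F [-0.7 -0.5  2.5]
```

View pics/crop_g.png

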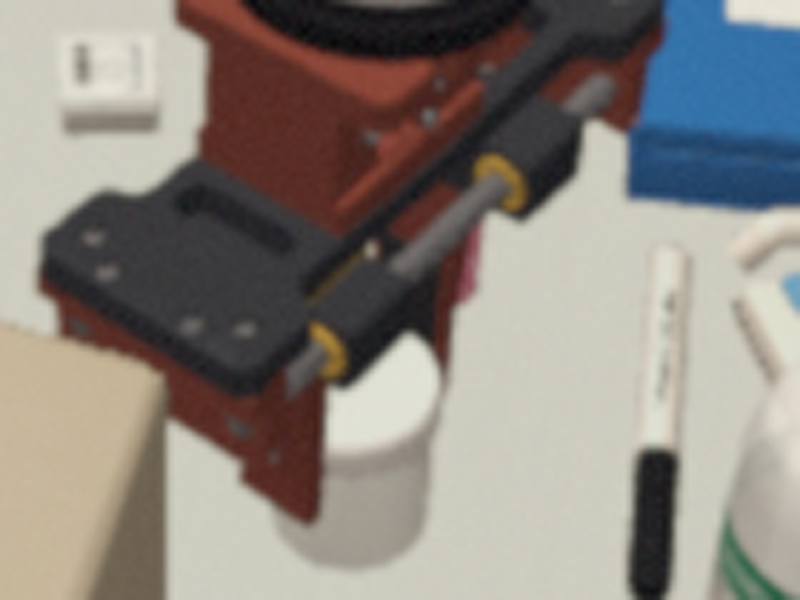

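Request:
{"op": "move_arm", "data": {
  "increments": [255, 0, 0, -4, 0, 255, 0, 0, -10, 0, 255, 0, 0, -18, 0, 255, 0, 0, -25, 0, 255, 0, 0, -25, 0]
}}

```text
t: 10.32
ee_pos: [606.7, 135.8, 55.5]
orientation: [1.097, 2.938, 0.007]
ft_force: [0.2, -0.2, -0.1]
width: 47.3
```

```bash
python3 - <<'E'
from h import *
s=grab('side','i')
c=np.zeros((600,800,3),np.uint8)
c[:,:]=cv2.resize(s['frame'][225:330,310:450],(800,600),interpolation=cv2.INTER_CUBIC);cv2.imwrite('pics/crop_i.png',c[:,:,::-1])
inc((412,254.5,140))
E
```

```text
t 10.38 pos [606.4 135.8  55.1] jaw deg 49.1 z [ 0.006  0.002 -1.   ] w 47.0 F [ 0.7 -0.3 -0.9]
(412, 254.5, 140) -> [224.4 -37.2 -85.7]
```

View pics/crop_i.png

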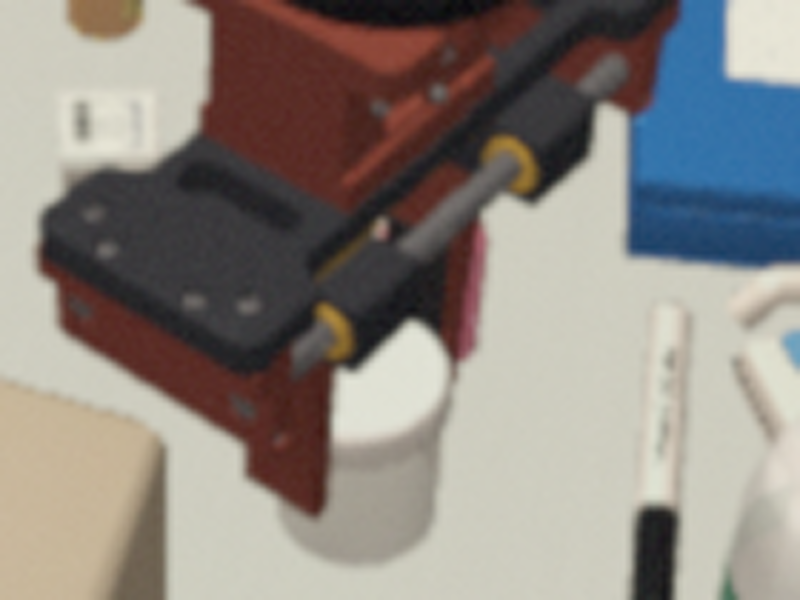

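It's held upright with no slip visible. Next I'll carry it to the wide pocket.

Request:
{"op": "move_arm", "data": {
  "increments": [255, 0, 0, -30, 0, 255, 0, 0, -65, 0, 255, 15, -2, -80, 0, 255, 45, -7, -82, 0, 255, 85, -14, -82, 0, 255, 125, -21, -82, 0, 255, 165, -27, -82, 0, 255, 195, -32, -75, 0, 255, 215, -36, -60, 0, 255, 224, -37, -40, 0, 255, 224.5, -37, -28, 0, 255, 224.5, -37, -28, 0]
}}

```text
t: 11.88
ee_pos: [411.5, 254.5, 81.3]
orientation: [1.097, 2.941, 0.004]
ft_force: [0.4, 0.7, -1.4]
width: 47.2
```

```bash
python3 - <<'E'
from h import *
s=grab('side','j');t=grab('top','j')
c=np.zeros((600,800,3),np.uint8)
c[:,:400]=cv2.resize(s['frame'][150:300,200:300],(400,600),interpolation=cv2.INTER_CUBIC)
c[:,400:]=cv2.resize(t['frame'][200:350,250:350],(400,600),interpolation=cv2.INTER_CUBIC)
cv2.imwrite('pics/crop_j.png',c[:,:,::-1])
inc((412,254.5,42))
E
```

```text
t 11.97 pos [412.7 254.8  82.4] jaw deg 49.0 z [ 0.006  0.002 -1.   ] w 46.7 F [-0.6 -0.6 -0.3]
(412, 254.5, 42) -> [ 0.5 -0.9 40.4]
```

View pics/crop_j.png

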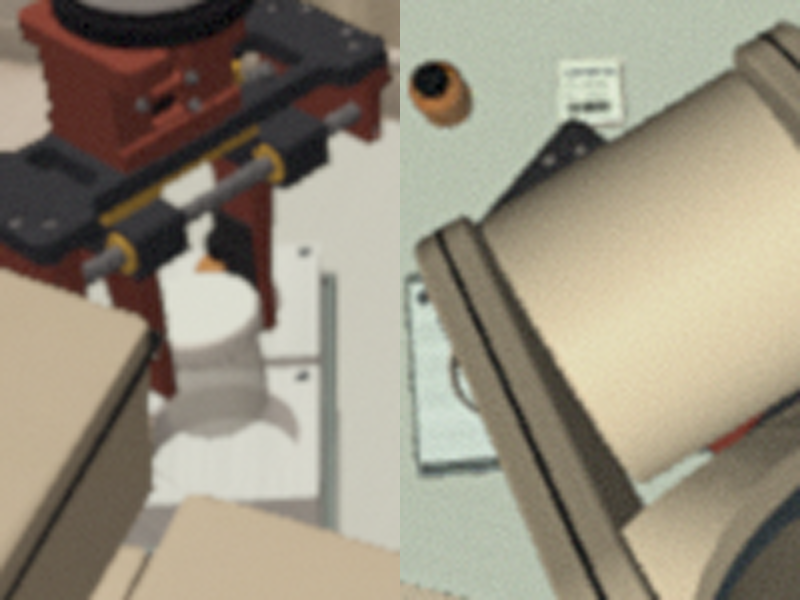

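The pot's right edge clears the pocket's right edge by about the expected 12 mm, so I'll lower it.

Request:
{"op": "move_arm", "data": {
  "increments": [255, 0.5, -1, 12, 0, 255, 0.5, -1, 24, 0, 255, 0.5, -1, 34, 0, 255, 0.5, -1, 39, 0, 255, 0.5, -1, 40, 0, 255, 0.5, -1, 40.5, 0, 255, 0.5, -1, 40.5, 0]
}}

```text
t: 12.85
ee_pos: [412.1, 254.6, 42.1]
orientation: [1.097, 2.938, 0.007]
ft_force: [0.0, -0.6, -0.6]
width: 47.0
```

```bash
python3 - <<'E'
from h import *
inc((412,254.5,42))
E
```

```text
t 12.85 pos [412.1 254.6  42.1] jaw deg 49.0 z [ 0.006  0.003 -1.   ] w 47.0 F [ 0.  -0.6 -0.6]
(412, 254.5, 42) -> [ 0.  -0.1  0.1]
```

Request:
{"op": "move_arm", "data": {
  "increments": [200, 0, 0, 0.5, 0, 130, 0, 0, 0.5, 0, 60, 0, 0, 0.5, 0, 0, 0, 0, 0.5, 0, 0, 0, 0, 0.5, 0, 0, 0, 0, -15, 0, 0, 0, 0, -50, 0, 0, 0, 0, -95, 0, 0, 0, 0, -140, 0, 0, 0, 0, -160, 0, 0, 0, 0, -160, 0]
}}

```text
t: 14.22
ee_pos: [412.0, 254.7, 204.5]
orientation: [1.096, 2.936, 0.013]
ft_force: [-0.3, -0.2, -0.4]
width: 88.1
```

```bash
python3 - <<'E'
from h import *
inc((224,583,210),(560,300,210))
E
```

```text
t 14.22 pos [412.  254.7 204.5] jaw deg 49.0 z [ 0.01   0.005 -1.   ] w 88.1 F [-0.3 -0.2 -0.4]
(224, 583, 210) -> [357.1 124.8  -5.8]
(560, 300, 210) -> [-82.1 131.3  -3.8]
```

Request:
{"op": "move_arm", "data": {
  "increments": [0, 30, 10, -5, 0, 0, 75, 26, -5, 0, 0, 120, 42, -5, 0, 0, 165, 58, -5, 0, 0, 210, 73, -5, 0, 0, 255, 89, -5, 0, 0, 300, 105, -5, 0, 0, 340, 119, -5, 0, 0, 355, 124, -5, 0, 0, 355, 124, -5, 0, 0, 355, 124, -5, 0]
}}

```text
t: 15.6
ee_pos: [225.7, 579.6, 208.6]
orientation: [1.097, 2.935, 0.011]
ft_force: [0.0, -0.4, 0.3]
width: 87.8
```

```bash
python3 - <<'E'
from h import *
s=grab('side','k');t=grab('top','k')
c=np.zeros((600,800,3),np.uint8)
c[:,:400]=cv2.resize(s['frame'][185:305,215:295],(400,600),interpolation=cv2.INTER_CUBIC)
c[:420,400:]=cv2.resize(t['frame'][230:335,250:350],(400,420),interpolation=cv2.INTER_CUBIC)
cv2.imwrite('pics/crop_k.png',c[:,:,::-1])
inc()
for n,p in(('pot top',(412,254.5,67)),('teat',(406,346,94))): print(n,np.round(proj(s,p),1),np.round(proj(t,p),1))
E
```

```text
t 15.7 pos [225.9 579.8 209.1] jaw deg 49.0 z [ 0.01   0.004 -1.   ] w 87.9 F [-1.3  0.3  0.6]
pot top [251.9 244. ] [323.9 284.6]
teat [252.7 199.3] [271.6 288.2]
```

View pics/crop_k.png

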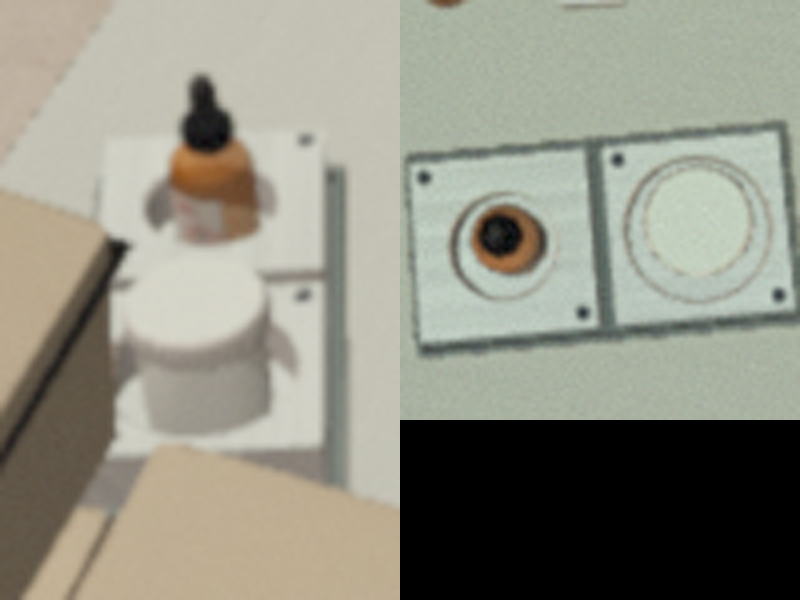

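View pics/top_k.png

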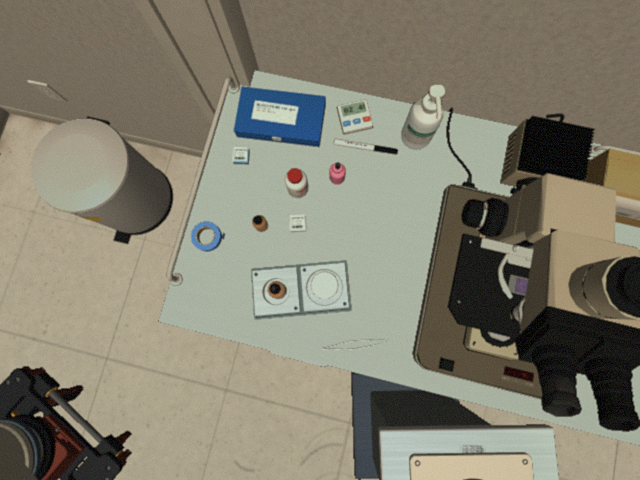

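```bash
python3 - <<'E'
from h import *
s=load('side','k');t=load('top','k')
for z in(94,76,65,12): print(z,np.round(proj(t,(406,346,z)),1),np.round(proj(s,(406,346,z)),1))
print('pot base/top side',np.round(proj(s,(412,254.5,12)),1),np.round(proj(s,(412,254.5,67)),1))
c=t['frame'][270:315,255:300];hsv=cv2.cvtColor(c,cv2.COLOR_RGB2HSV)
for nm,m in(('black',cv2.inRange(hsv,(0,0,0),(180,255,75))),('all',cv2.inRange(hsv,(0,0,0),(180,255,75))|cv2.inRange(hsv,(4,100,50),(22,255,255)))):
    m=cv2.morphologyEx(m,cv2.MORPH_OPEN,np.ones((3,3)))
    k,l,st,ce=cv2.connectedComponentsWithStats(m)
    for i in range(1,k):
        if st[i,4]>20: u,v=ce[i]+(255,270);print(nm,st[i],round(u,1),round(v,1),[ray(t,u,v,z).round(1).tolist() for z in(76,65,50)])
E
```

```text
94 [271.6 288.2] [252.7 199.3]
76 [272.9 288.8] [253.7 207.3]
65 [273.7 289.1] [254.3 212.1]
12 [277.1 290.7] [257.1 234.2]
pot base/top side [255.1 267.4] [251.9 244. ]
black [15 14 10 10 85] 274.6 288.4 [[406.7, 343.1, 76.0], [407.3, 344.4, 65.0], [408.2, 346.3, 50.0]]
all [ 13  12  18  16 210] 276.3 289.4 [[404.7, 340.0, 76.0], [405.3, 341.3, 65.0], [406.2, 343.0, 50.0]]
```

```bash
python3 -c "
from workcell import ctrl
print(ctrl.close_job())"
```

```text
the job is handed in; nothing more can be done
None
```

I put the amber teat bottle in the narrow pocket and the white screw-cap pot in the wide pocket, let both go, moved the arm clear and handed the job in at about 15.7 s. The other objects, including the pink look-alike, show in their original places in the last top picture.

**Last checks:**
- **Dropper bottle:** it stands upright, about 3 mm off the pocket centre by the top view (limit 13 mm). Its top appears in the side view where it should if it is on the floor.
- **Specimen pot:** its cap is within about 1 px (roughly 2 mm) of where a pot centred on the pocket floor should appear in the top view. The slight lean in the side view matches perspective.

**Disagreements:**
- **Camera offset:** the side camera gave x about 4 mm larger than the top camera, so I used the average.
- **Grip on the cap:** the gripper read about 47 mm on the 50 mm cap. I looked before and after lifting, and the pot was held upright with no visible slip.

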